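# Tighten a pressure canner's wing nuts by a counted quarter turn

## Robot

A 6-joint arm with a two-finger parallel gripper is mounted at the origin on the work surface. World frame = base frame: x ahead of the robot, y to its left, z up, the work surface at z = 0. Lengths are in m, angles in rad, forces in N, time in s.
With the tool pointing down it reaches from about 0.375 to 0.925 m from the base axis. Payload 5.7 kg.
Tool frame: the origin (TCP) lies midway between the tips of the shut fingers; the grasp point (between the pads) lies 19 mm behind it (env.grasp_offset is the distance from the TCP to the grasp point, in m); z points along the fingers, y is the line along which they close (so a half turn about z gives the same grasp; the last joint's range is limited). The gripper opens to 88 mm and grips with 3 to 60 N. Pads are 20 mm wide; open, the fingers measure 115 mm over their backs; the gripper's body (75 mm by 178 mm) begins 61 mm behind the grasp point.
Start: joints at [-1.308, 0.359, 1.51, -0, 1.272, -0.115], TCP at [0.221, -0.558, 0.223] pointing down, gripper open.
Joint ranges: [-2.97, 2.97], [-1.01, 2.36], [0.21, 2.38], [-0.96, 4.11], [0.2, 2.71], [-2.98, 2.98]. Speed limits (rad/s): [2.39, 2.39, 3.14, 3.14, 3.14, 3.14].

## Interface

Orientations are given as a unit quaternion [x, y, z, w].
In Python, from station import env gives the robot as it stands.
- The arm moves only by the shell command python3 -m inch 'ROWS' [OPENING] [FORCE]. ROWS is a JSON object of lists of equal length, an entry for each row: "dp": the shift along the tool's x, y, z in m, a list of three; "spin": the turn about the tool's z in degrees. In form: {"dp": [[dx, dy, dz], ...], "spin": [spin, ...]}. A call has 1 to 12 rows; each row is the pose to reach, as a shift and turn from the pose commanded when the call began, along the tool's axes at that moment; what a row does not reach only later rows make up. A row lasts 1/8 s, in which the tool goes at most 62.5 mm and 10.7 degrees, less where a joint would pass 70% of its speed; a pose out of reach is approached as far as the arm can. A call with a gripper value outside its range is refused whole. OPENING is the opening, from -1 (shut) to 1 (fully open), set as the call begins (- or left out, the last holds). The fingers move at their own pace and stop on an object; FORCE is the grip in N (left out, the last holds). Time passes only in rows, so rows that repeat a pose let the fingers close. It gives the time, the measured TCP pose, the force, the opening and the grip force at its end, in the units of the state.
- env.get_obs(): the state, without advancing time (a new reading comes with each control period).
- env.snapshot(name): name is "scene" or "top"; returns a dict with "img" (400x640x3 uint8, red, green, blue), "depth" (400x640 float32, m along the optical axis (not along the pixel's ray), 0 where there is no reading), "fx", "fy", "cx", "cy" (pixels), "eye" and "rotation" of the camera in the world. Camera axes: x right, y up, looking along -z (the intrinsics and any distortion apply to the point x, -y, -z); pixel columns grow to the right and rows downward; lengths in m; the calibration is good to about 2 mm. A picture is of the moment at which its call begins.
- env.job_done(): hands the job in; it is judged then, once.
The state is a dict: "t": time; "joints": joint angles; "qvel": joint speeds; "effort": joint torques, N m; "eef_pos": TCP position; "ee_rot": TCP orientation; "wrist_force": force on the tool from outside, world axes, zero at the start; "ft_torque": the same for the moment, N m; "width": opening from 0.0 (shut) to 1.0 (fully open); "grasp_force": force on a finger pad.
Only numpy, scipy, OpenCV 4.12 (cv2) and the standard library are available. Lean on these libraries where they do the work, as an engineer would, in place of code of your own. Each camera call takes 0.05 s, during which the arm holds its last target. There are 200 camera calls.

## Task

The canner's lid is on but its three wing nuts are loose: starting with the red one and going clockwise round the rim (red, yellow, green), turn each clockwise until you feel it bite, where its washer stops turning with it, and then exactly one quarter turn more, so that the wing stands square across its washer's white tab. Finish each nut before you start the next and never go well past the quarter turn, for that crushes the gasket. Squeeze and push the nuts no harder than turning them takes, do not lean on the lid, and leave the things around alone.

Things in the scene. Friction and masses are not known exactly. Their poses are not given: they have to be found in the camera images.
- canner: Small aluminium pressure canner with a steel lid, 226 mm across, fixed. Origin: centre of its underside. The flat lid top is 140 mm above the origin; a round vent knob stands 24 mm above it in the middle. Three wing nuts stand on the lid, 88 mm from its centre, 120 degrees apart.
- red_wing: The red wing nut, the first to be tightened: an upright flat bar 44 mm long (its x axis), 10 mm thick (y), spanning 8 to 42 mm above the origin, on a 34 mm washer; a white dot marks the +x end, with the washer's white tab below it at the start. Origin on the screw axis 1 mm above the lid, z up. Only turns about z; tightens clockwise from above. Squeeze it across the 10 mm in mid bar, 32 mm above the origin; 18 to 25 N per pad turns it.
- red_pin_top (a point): Top of the thin brass tell-tale pin in the middle of the red wing, 43 mm above the wing's origin at the start. Nut and washer first run loose together (0.02 N m) for 0.15 to 1.15 rad, unseen beforehand; then the washer bites and stops for good, and the nut turns on alone against about 0.35 N m and stays where left. Past the bite the pin rises 4 mm per quarter turn.
- yellow_wing: The yellow wing nut, next clockwise round the rim from red (seen from above): an upright flat bar 44 mm long (its x axis), 10 mm thick (y), spanning 8 to 42 mm above the origin, on a 34 mm washer; a white dot marks the +x end, with the washer's white tab below it at the start. Origin on the screw axis 1 mm above the lid, z up. Only turns about z; tightens clockwise from above. Squeeze it across the 10 mm in mid bar, 32 mm above the origin; 18 to 25 N per pad turns it.
- yellow_pin_top (a point): Top of the thin brass tell-tale pin in the middle of the yellow wing, 43 mm above the wing's origin at the start. Nut and washer first run loose together (0.02 N m) for 0.15 to 1.15 rad, unseen beforehand; then the washer bites and stops for good, and the nut turns on alone against about 0.35 N m and stays where left. Past the bite the pin rises 4 mm per quarter turn.
- green_wing: The green wing nut, next clockwise from yellow: an upright flat bar 44 mm long (its x axis), 10 mm thick (y), spanning 8 to 42 mm above the origin, on a 34 mm washer; a white dot marks the +x end, with the washer's white tab below it at the start. Origin on the screw axis 1 mm above the lid, z up. Only turns about z; tightens clockwise from above. Squeeze it across the 10 mm in mid bar, 32 mm above the origin; 18 to 25 N per pad turns it.
- green_pin_top (a point): Top of the thin brass tell-tale pin in the middle of the green wing, 43 mm above the wing's origin at the start. Nut and washer first run loose together (0.02 N m) for 0.15 to 1.15 rad, unseen beforehand; then the washer bites and stops for good, and the nut turns on alone against about 0.35 N m and stays where left. Past the bite the pin rises 4 mm per quarter turn.
- blender_jar: Glass blender jar, bystander, 120 mm across at the rim, 170 mm tall, handle at +y reaching 97 mm from its axis; origin under its centre.
- tumbler: Steel tumbler, bystander, 74 mm across, 120 mm tall; origin under its centre.
- purple_box: Purple plastic container with a flip-top lid, bystander, 104 x 134 x 99 mm; origin under its centre.
- wooden_spoon: Wooden spoon, bystander, 240 mm long, lying flat along its x axis; origin under its middle.

How it is judged:
On the way, in this order (a step that is already met when the one before it is completed fails the run):
1. the red wing nut is a quarter turn past its bite (z of red_pin_top in the frame of red_wing between 0.04645 and 0.04755 m), for 0.2 s.
2. the yellow wing nut is a quarter turn past its bite (z of yellow_pin_top in the frame of yellow_wing between 0.04645 and 0.04755 m), for 0.2 s.
3. the green wing nut is a quarter turn past its bite (z of green_pin_top in the frame of green_wing between 0.04645 and 0.04755 m), for 0.2 s.
At the end, for the whole second after the job is handed in: All three wings stand across their washers' tabs, a quarter turn past the bite to within about 12 degrees (tell-tale pin risen by 3.45 to 4.55 mm), and are at rest (all of step 1 and all of step 2 and all of step 3 and angular speed of each of red_wing, yellow_wing, green_wing below 0.1 rad/s); the robot touches nothing.
It fails at once if a wing nut is turned more than about 115 degrees past its bite (z of red_pin_top in the frame of red_wing above 0.0481 m or z of yellow_pin_top in the frame of yellow_wing above 0.0481 m or z of green_pin_top in the frame of green_wing above 0.0481 m).
It fails at once if a wing nut is squeezed or pushed with more than 70 N in all (contact force between anything else and red_wing above 70 N or contact force between anything else and yellow_wing above 70 N or contact force between anything else and green_wing above 70 N).
It fails at once if the canner's pot or lid is pressed with more than 15 N (contact force between anything else and canner above 15 N).
It fails at once if a wing nut is tightened before the one that comes before it is done ((z of yellow_pin_top in the frame of yellow_wing above 0.0444 m and not (z of red_pin_top in the frame of red_wing between 0.04645 and 0.04755 m)) or (z of green_pin_top in the frame of green_wing above 0.0444 m and not (z of yellow_pin_top in the frame of yellow_wing between 0.04645 and 0.04755 m))).
It fails at once if a bystander (blender jar, tumbler, purple container, wooden spoon) is moved by more than 20 mm (distance of any of blender_jar, tumbler, purple_box, wooden_spoon from where it was at the start of the episode above 0.02 m).
It also fails if it takes over 72 s, if anything falls off the work surface, if the arm or the gripper's body presses on something with over 40 N, if the wrist force passes 120 N, or if a joint passes its speed limit or range.

## Working session

There is one attempt and no reset: what is moved stays moved. The work goes in short steps, Python scripts to look and compute and a shell command to move; the robot and the scene stay as the last step left them, time stands still between calls to the robot, and variables do not carry over. Pictures are saved under pics/ and viewed, at most 10 in all, crops included, and the job is handed in when it is done.

```bash
ls; mkdir -p pics; python3 - <<'E'
from station import env
import cv2,numpy as np
for n in("scene","top"):
    s=env.snapshot(n); np.savez(f"pics/{n}0.npz",**{k:np.array(v) for k,v in s.items()})
    cv2.imwrite(f"pics/{n}0.png",s["img"][:,:,::-1]); print(n,s["fx"],s["fy"],s["cx"],s["cy"],s["eye"],s["rotation"],s.keys())
print(env.get_obs())
E
```

```text
pics
scene 404.52074980974345 404.52074980974345 318.2068215180606 194.83699302625513 [ 1.1345606  -0.31587805  0.80159435] [0.33580987 0.21032316 0.48613434 0.77888979] dict_keys(['img', 'depth', 'fx', 'fy', 'cx', 'cy', 'eye', 'rotation'])
top 461.5374316283574 461.5374316283574 312.257499343571 201.35165911649176 [ 0.40213359 -0.00587689  1.22412016] [-0.03538317  0.02771706  0.71212461 -0.70061283] dict_keys(['img', 'depth', 'fx', 'fy', 'cx', 'cy', 'eye', 'rotation'])
{'t': 0.1, 'joints': array([-1.30806902e+00,  3.59412539e-01,  1.51133566e+00, -5.36028337e-06,
        1.27247991e+00, -1.15126551e-01]), 'qvel': array([-0.00043194, -0.00093587, -0.00255814, -0.00063276, -0.00017692,
        0.00049616]), 'effort': array([ 8.91158038e-05, -5.16358817e+01, -2.71407437e+01,  6.76486641e-02,
        2.76591018e-02, -1.06378957e-05]), 'eef_pos': array([ 0.22116904, -0.55707798,  0.22190145]), 'ee_rot': array([ 9.82205852e-01,  1.87805737e-01, -6.28480101e-05, -8.15313193e-04]), 'wrist_force': array([-0.45806827, -0.1331647 ,  0.17343599]), 'ft_torque': array([-0.05157401, -0.01273456, -0.01849268]), 'grasp_force': 0.0, 'width': 1.0016874486698752}
```

View pics/top0.png

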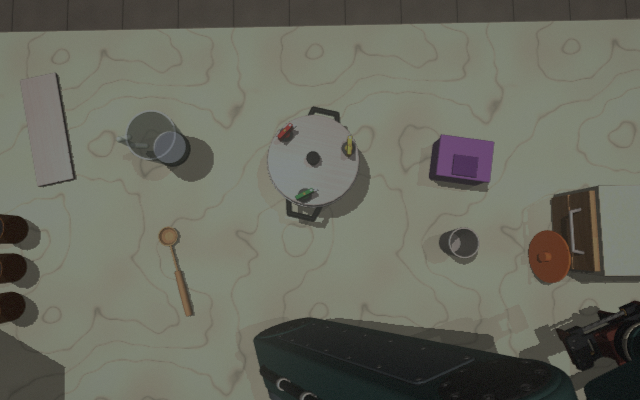

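View pics/scene0.png

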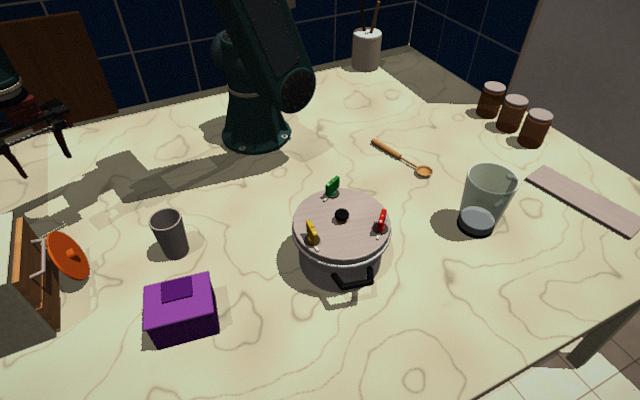

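```bash
cat > h.py <<'E'
import numpy as np,cv2
from scipy.spatial.transform import Rotation as R
def rot(s):
    r=np.array(s["rotation"]); return r if r.shape==(3,3) else R.from_quat(r).as_matrix()
def rays(s,u,v):
    d=np.stack([(u-s["cx"])/s["fx"],-(v-s["cy"])/s["fy"],-np.ones_like(u,float)],-1)
    return d@rot(s).T
def on_plane(s,u,v,z):
    d=rays(s,np.asarray(u,float),np.asarray(v,float)); e=np.array(s["eye"])
    return e+d*((z-e[2])/d[...,2])[...,None]
def cloud(s):
    v,u=np.mgrid[:400,:640]; return np.array(s["eye"])+rays(s,u.astype(float),v)*np.array(s["depth"])[...,None]
def masks(s):
    h=cv2.cvtColor(np.array(s["img"]),cv2.COLOR_RGB2HSV); H,S,V=[h[...,i].astype(int) for i in range(3)]
    k=(S>110)&(V>40)
    return dict(red=k&((H<6)|(H>172)),yellow=k&(H>20)&(H<35),green=k&(H>45)&(H<85))
E
cat > m.py <<'E'
from h import *
import sys
for n in("top","scene"):
    s=dict(np.load(f"pics/{n}{sys.argv[1]}.npz")); P=cloud(s)
    lid=(abs(P[...,2]-.14)<.006)&(abs(P[...,0]-.52)<.2)&(abs(P[...,1])<.15)
    print(n,"lid",np.median(P[lid],0),P[lid].min(0),P[lid].max(0))
    for c,m in masks(s).items():
        m=m&(abs(P[...,0]-.52)<.2)&(abs(P[...,1])<.15)&(P[...,2]>.1)
        for lo in(.148,.178):
            q=P[m&(P[...,2]>lo)&(P[...,2]<.19)]
            if len(q)<5: print(c,lo,len(q)); continue
            ctr,ax,_=cv2.fitEllipse(q[:,:2].astype(np.float32)*1000) if 0 else (q.mean(0),0,0)
            w,V=np.linalg.eigh(np.cov(q[:,:2].T)); a=np.degrees(np.arctan2(V[1,1],V[0,1]))%180
            print(c,lo,len(q),ctr.round(4),"ang",a.round(1),"sd",np.sqrt(w).round(4),"zmax",q[:,2].max().round(4))
E
python3 m.py 0; python3 - <<'E'
import numpy as np,cv2
a=dict(np.load("pics/top0.npz"))["img"][95:215,255:375];b=dict(np.load("pics/scene0.npz"))["img"][165:265,285:400]
f=lambda i:cv2.resize(i,(400,400),interpolation=cv2.INTER_CUBIC)
cv2.imwrite("pics/c0.png",np.hstack([f(a),f(b)])[:,:,::-1])
E
```

```text
top lid [ 0.5947608  -0.00105991  0.14088194] [ 0.49033027 -0.10793265  0.13414621] [0.70796415 0.11187933 0.14595941]
red 0.148 48 [0.6569 0.0678 0.1827] ang 132.3 sd [0.0026 0.0112] zmax 0.188
red 0.178 46 [0.657  0.0681 0.1841] ang 132.8 sd [0.0024 0.0114] zmax 0.188
yellow 0.148 57 [ 0.6216 -0.0815  0.1821] ang 178.3 sd [0.0029 0.0098] zmax 0.1876
yellow 0.178 54 [ 0.6214 -0.0819  0.1839] ang 177.3 sd [0.0025 0.01  ] zmax 0.1876
green 0.148 0
green 0.178 0
scene lid [ 0.61297379 -0.00658221  0.13976095] [ 0.49079422 -0.1075497   0.1340671 ] [0.70960697 0.11171826 0.14594049]
red 0.148 121 [0.6675 0.0595 0.1719] ang 134.8 sd [0.0036 0.0129] zmax 0.1852
red 0.178 60 [0.6626 0.0638 0.1821] ang 136.6 sd [0.003  0.0132] zmax 0.1852
yellow 0.148 96 [ 0.6231 -0.0808  0.1771] ang 142.1 sd [0.0081 0.029 ] zmax 0.1857
yellow 0.178 71 [ 0.6202 -0.0788  0.1822] ang 140.6 sd [0.0081 0.0326] zmax 0.1857
green 0.148 114 [0.5188 0.0218 0.1702] ang 116.1 sd [0.0021 0.0112] zmax 0.1856
green 0.178 45 [0.5168 0.023  0.1816] ang 116.6 sd [0.0025 0.0124] zmax 0.1856
```

View pics/c0.png

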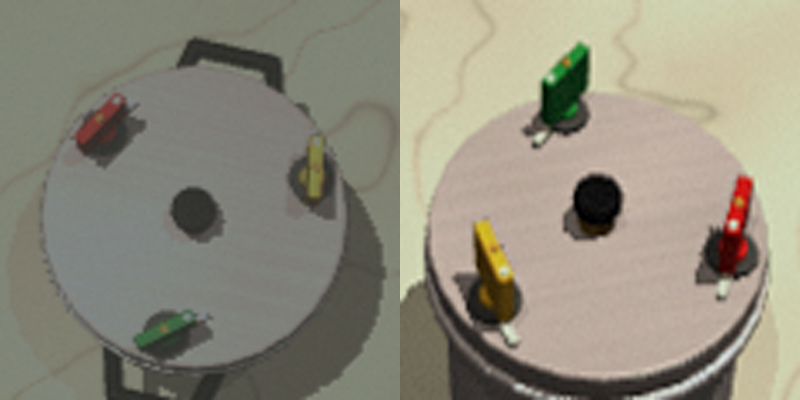

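```bash
python3 - <<'E'
from h import *
T=dict(np.load("pics/top0.npz"));S=dict(np.load("pics/scene0.npz"))
top=dict(red=(100,118),yellow=(317,168),green=(165,328)); sc=dict(red=(740,202),yellow=(494,247),green=(568,62)); dot=dict(red=(733,224),yellow=(503,272),green=(550,77))
st=lambda p:((p[0]+.5)*.3-.5+255,(p[1]+.5)*.3-.5+95)
ss=lambda p:((p[0]-400+.5)*115/400-.5+285,(p[1]+.5)/4-.5+165)
C=[]
for c in top:
    a,b=st(top[c]),ss(sc[c]); da,db=rays(T,*map(np.float64,a)),rays(S,*map(np.float64,b)); da/=np.linalg.norm(da);db/=np.linalg.norm(db)
    A=sum(np.eye(3)-np.outer(d,d) for d in(da,db)); B=sum((np.eye(3)-np.outer(d,d))@np.array(e) for d,e in((da,T["eye"]),(db,S["eye"])))
    X=np.linalg.solve(A,B); C.append(X)
    p1=on_plane(S,*b,.184); p2=on_plane(S,*ss(dot[c]),.183); p3=on_plane(T,*a,.184)
    m=masks(T)[c].astype(np.uint8)
    if c=="green":
        h=cv2.cvtColor(T["img"],cv2.COLOR_RGB2HSV); m=((h[...,1]>70)&(h[...,0]>40)&(h[...,0]<90)).astype(np.uint8)
    m[:, :255]=0;m[:,375:]=0;m[:95]=0;m[215:]=0
    v,u=np.nonzero(m); q=on_plane(T,u,v,.183)[:,:2]; w,V=np.linalg.eigh(np.cov(q.T))
    r=cv2.minAreaRect((q*1000).astype(np.float32))
    print(c,"tri",X.round(4),"sc",p1[:2].round(4),"top",p3[:2].round(4),"dot dir",np.degrees(np.arctan2(*(p2-p1)[1::-1])).round(0),"mask",len(q),q.mean(0).round(4),(np.degrees(np.arctan2(V[1,1],V[0,1]))%180).round(1),r)
C=np.array(C);c=C.mean(0);print(c,np.linalg.norm((C-c)[:,:2],axis=1),np.degrees(np.arctan2((C-c)[:,1],(C-c)[:,0])))
E
```

```text
red tri [0.6609 0.0656 0.1834] sc [0.6614 0.0653] top [0.6607 0.0655] dot dir -47.0 mask 51 [0.6572 0.068 ] 133.3 ((655.8576049804688, 64.16883087158203), (18.102733612060547, 39.137367248535156), 44.67538070678711)
yellow tri [ 0.6235 -0.0826  0.1829] sc [ 0.6247 -0.0826] top [ 0.6231 -0.083 ] dot dir -7.0 mask 61 [ 0.6211 -0.0812] 175.4 ((622.3235473632812, -79.10028839111328), (13.709989547729492, 34.82828140258789), 88.6678695678711)
green tri [0.5149 0.0233 0.1831] sc [0.516  0.0234] top [0.5145 0.0228] dot dir -72.0 mask 57 [0.513  0.0264] 115.4 ((514.0931396484375, 24.49059295654297), (8.167049407958984, 39.56557083129883), 25.738117218017578)
[0.59978234 0.00210115 0.18310629] [0.08816588 0.08799894 0.08750765] [ 46.07660361 -74.35472236 165.95580418]
```

```bash
python3 -m inch '{"dp":[[0.05,-0.03,0],[0.10,-0.065,0],[0.15,-0.098,0],[0.20,-0.13,0],[0.25,-0.163,0],[0.30,-0.196,0],[0.35,-0.228,0],[0.40,-0.261,0],[0.45,-0.293,0],[0.50,-0.326,0],[0.55,-0.359,0],[0.60,-0.391,0]],"spin":[-9,-18,-27,-36,-45,-54,-63,-72,-81,-90,-99,-108]}' 0 20
cat > w.py <<'E'
from h import *
from station import env
import sys
o=env.get_obs();p=o["eef_pos"];m=R.from_quat(o["ee_rot"]).as_matrix()
print("t",round(o["t"],2),"p",p.round(4),"yang",np.degrees(np.arctan2(m[1,1],m[0,1])).round(2),"z",m[:,2].round(3),"Tz",o["ft_torque"].round(3),"F",o["wrist_force"].round(1),"w",round(o["width"],3),"g",round(o["grasp_force"],1),"q6",o["joints"][5].round(3),"eff6",o["effort"][5].round(3))
if len(sys.argv)>3:
    g=np.array(list(map(float,sys.argv[1:4]))); print("dp to target",(m.T@(g-p)).round(4))
E
python3 w.py .661 .0656 .154
```

```text
t: 1.6
eef_pos: [0.6354, 0.029, 0.2223]
ee_rot: [0.423, 0.906, -0.0, -0.0]
wrist_force: [0.8, -1.1, -0.5]
width: 0.499
grasp_force: 0.0
t 1.6 p [0.6354 0.029  0.2223] yang 39.96 z [-0.001 -0.    -1.   ] Tz [-0.053 -0.105  0.007] F [ 0.8 -1.1 -0.5] w 0.499 g 0.0 q6 -0.76 eff6 0.82
dp to target [0.0116 0.0432 0.0682]
```

```bash
python3 -m inch '{"dp":[[0.0116,0.0432,0],[0.0116,0.0432,0],[0.0116,0.0432,0.03],[0.0116,0.0432,0.03]],"spin":[-3,-3,-3,-3]}' >/dev/null
python3 w.py .661 .0656 .154
```

```text
t 2.1 p [0.6578 0.0628 0.1901] yang 42.6 z [-0.006 -0.    -1.   ] Tz [-0.016 -0.113 -0.05 ] F [ 0.8 -1.  -0.6] w 0.499 g 0.0 q6 -0.752 eff6 0.002
dp to target [-0.0002  0.0044  0.0361]
```

```bash
python3 -m inch '{"dp":[[0,0.0044,0],[0,0.0044,0.018],[0,0.0044,0.036],[0,0.0044,0.036]],"spin":[0,0,0,0]}' >/dev/null
python3 w.py .661 .0656 .154
python3 - <<'E'
from station import env
import cv2,numpy as np
a=env.snapshot("top")["img"][75:235,235:395];b=env.snapshot("scene")["img"][125:265,275:415]
f=lambda i:cv2.resize(i,(400,400),interpolation=cv2.INTER_CUBIC)
cv2.imwrite("pics/c1.png",np.hstack([f(a),f(b)])[:,:,::-1])
E
```

```text
t 2.6 p [0.662  0.0665 0.1542] yang 42.64 z [-0.004  0.    -1.   ] Tz [ 0.036 -0.063 -0.013] F [-0.3 -0.3  0.2] w 0.5 g 0.0 q6 -0.748 eff6 0.001
dp to target [ 0.     -0.0013  0.0002]
```

View pics/c1.png

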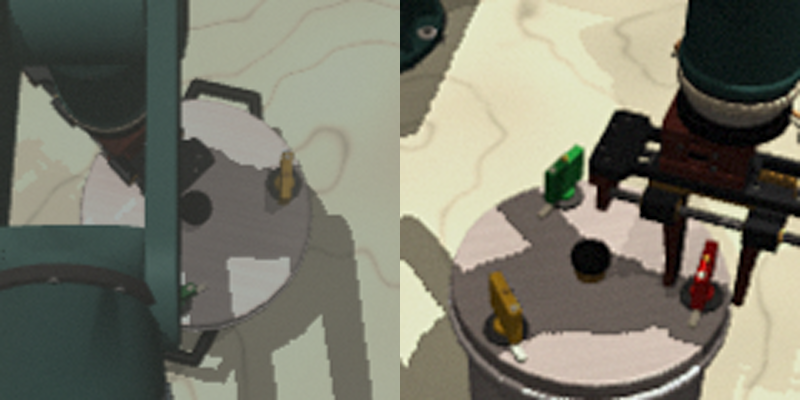

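Fingers straddle the red wing (scene half, ~705,280) with clearance on both sides; closing.

```bash
python3 -m inch '{"dp":[[0,-0.001,0],[0,-0.001,0],[0,-0.001,0],[0,-0.001,0],[0,-0.001,0],[0,-0.001,0]],"spin":[0,0,0,0,0,0]}' -1 21 >/dev/null
python3 w.py .661 .0656 .154
python3 -m inch '{"dp":[[0,0,0],[0,0,0],[0,0,0]],"spin":[0,0,0]}' >/dev/null
python3 w.py .661 .0656 .154
```

```text
t 3.45 p [0.6617 0.0647 0.157 ] yang 42.66 z [-0.003 -0.002 -1.   ] Tz [-0.685  0.674  0.077] F [-4.3 -5.   5.2] w 0.115 g 21.0 q6 -0.749 eff6 0.02
dp to target [0.0011 0.0001 0.003 ]
t 3.83 p [0.6617 0.0647 0.157 ] yang 42.66 z [-0.003 -0.002 -1.   ] Tz [-0.625  0.641  0.04 ] F [-5.1 -3.6  4.2] w 0.115 g 21.0 q6 -0.749 eff6 0.021
dp to target [0.0011 0.0001 0.003 ]
```

```bash
q(){ python3 w.py | sed 's/ z \[.*Tz/ Tz/'; }
python3 -m inch '{"dp":[[0,-0.001,0],[0,-0.001,0]],"spin":[3,6]}' >/dev/null; q
for i in 1 2 3 4 5 6 7 8 9; do python3 -m inch '{"dp":[[0,0,0],[0,0,0]],"spin":[3,6]}' >/dev/null; q; done
```

```text
t 4.08 p [0.6615 0.0646 0.157 ] yang 36.55 Tz [-0.363  0.383  0.067] F [-2.6 -2.1  3.1] w 0.115 g 21.0 q6 -0.644 eff6 -0.54
t 4.33 p [0.6614 0.0645 0.157 ] yang 30.56 Tz [-0.464  0.464  0.033] F [-3.8 -2.3  3.9] w 0.112 g 21.0 q6 -0.539 eff6 -0.529
t 4.58 p [0.6613 0.0645 0.157 ] yang 24.56 Tz [-0.524  0.498  0.02 ] F [-3.8 -2.5  3.7] w 0.112 g 21.0 q6 -0.434 eff6 -0.529
t 4.83 p [0.6612 0.0644 0.157 ] yang 18.56 Tz [-0.549  0.566  0.031] F [-3.1 -1.9  4.5] w 0.111 g 21.0 q6 -0.329 eff6 -0.529
t 5.08 p [0.6611 0.0644 0.157 ] yang 12.59 Tz [-0.523  0.578  0.366] F [-3.6 -3.   4.3] w 0.116 g 21.1 q6 -0.225 eff6 -0.17
t 5.33 p [0.661  0.0644 0.157 ] yang 6.6 Tz [-0.527  0.658  0.336] F [-3.8 -3.4  3.1] w 0.112 g 21.1 q6 -0.121 eff6 -0.195
t 5.58 p [0.6609 0.0644 0.157 ] yang 0.6 Tz [-0.493  0.753  0.314] F [-5.3 -2.8  4.4] w 0.116 g 21.1 q6 -0.016 eff6 -0.196
t 5.83 p [0.6607 0.0643 0.1569] yang -5.4 Tz [-0.54   0.776  0.32 ] F [-5.1 -2.8  5.5] w 0.111 g 21.1 q6 0.089 eff6 -0.195
t 6.08 p [0.6606 0.0643 0.1569] yang -11.4 Tz [-0.5    0.844  0.344] F [-5.7 -2.4  5.9] w 0.113 g 21.1 q6 0.194 eff6 -0.196
t 6.33 p [0.6605 0.0644 0.157 ] yang -17.4 Tz [-0.481  0.901  0.324] F [-4.6 -3.   5. ] w 0.117 g 21.1 q6 0.298 eff6 -0.196
```

```bash
python3 -m inch '{"dp":[[0,0,0],[0,0,0],[0,0,0],[0,0,0],[0,0,0],[0,0,0],[0,0,0],[0,0,0],[0,0,0],[0,0,0],[0,0,0],[0,0,0]],"spin":[6,12,18,24,30,36,42,48,54,57,57,57]}' >/dev/null; python3 w.py
python3 -m inch '{"dp":[[0,0,0],[0,0,0],[0,0,0],[0,0,0],[0,0,-0.03],[0,0,-0.07],[0,0,-0.07]],"spin":[0,0,0,0,0,0,0]}' 0 >/dev/null; python3 w.py .6235 -.0826 .22
```

```text
t 7.83 p [0.6597 0.0651 0.157 ] yang -74.31 z [-0.005 -0.    -1.   ] Tz [-0.106  1.266  0.29 ] F [-6.9 -0.5  6.9] w 0.115 g 21.0 q6 1.292 eff6 0.292
t 8.7 p [0.665  0.0652 0.2304] yang -74.35 z [ 0.007  0.    -1.   ] Tz [-0.028  0.015  0.048] F [ 1.2  0.1 -0.4] w 0.499 g 0.0 q6 1.292 eff6 -0.001
dp to target [-0.0799  0.1312  0.0101]
```

```bash
python3 -m inch '{"dp":[[-0.02,0.03,0],[-0.04,0.065,0],[-0.06,0.1,0],[-0.08,0.131,0],[-0.08,0.131,0],[-0.08,0.131,0],[-0.08,0.131,0],[-0.08,0.131,0],[-0.08,0.131,0],[-0.08,0.131,0],[-0.08,0.131,0],[-0.08,0.131,0]],"spin":[-10,-20,-30,-40,-50,-60,-70,-80,-90,-100,-110,-120]}' >/dev/null
python3 -m inch '{"dp":[[0,0,0],[0,0,0],[0,0,0],[0,0,0],[0,0,0],[0,0,0]],"spin":[-10,-20,-30,-40,-40,-40]}' >/dev/null;  python3 w.py .6235 -.0826 .154
python3 - <<'E'
from station import env
import cv2,numpy as np
a=env.snapshot("top")["img"][75:235,235:395];b=env.snapshot("scene")["img"][165:265,285:400]
f=lambda i:cv2.resize(i,(400,400),interpolation=cv2.INTER_CUBIC)
cv2.imwrite("pics/c2.png",np.hstack([f(a),f(b)])[:,:,::-1])
E
```

```text
t 10.95 p [ 0.6204 -0.0825  0.226 ] yang 85.45 z [-0.001  0.    -1.   ] Tz [ 0.095 -0.183 -0.041] F [ 0.3 -0.9 -0.4] w 0.499 g 0.0 q6 -1.734 eff6 -0.022
dp to target [-0.0032  0.0001  0.072 ]
```

View pics/c2.png

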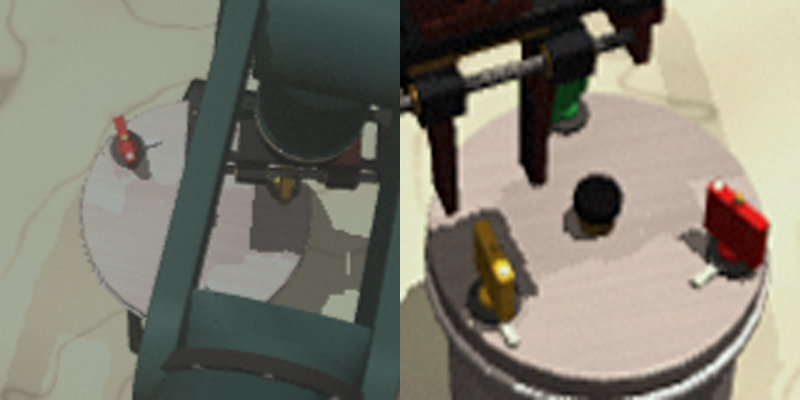

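Red wing now stands across its tab: dot end (716,187), pin (739,199), tab tip (697,281) in the crop. I'll check the angle numerically.

```bash
cat > ang.py <<'E'
from h import *
import sys
S=dict(np.load("pics/scene0.npz"));a=list(map(float,sys.argv[1:]))
f=lambda x,y,z:on_plane(S,(x-400+.5)*115/400-.5+285,(y+.5)/4-.5+165,z)
d,p=f(a[0],a[1],.183),f(a[2],a[3],.183+.004); t=f(a[4],a[5],.143); c=np.array(a[6:8])
g=lambda v:np.degrees(np.arctan2(v[1],v[0])).round(1)
print("pin",p,"wing",g(d[:2]-p[:2]),g(d[:2]-c),"tab",g(t[:2]-c),"r",np.hypot(*(t[:2]-c)))
E
python3 ang.py 716 187 739 199 697 281 .661 .0656
python3 - <<'E'
from h import *
from station import env
s=env.snapshot("scene");m=masks(s)["red"];m[:165]=0;m[265:]=0;m[:,:370]=0;m[:,400:]=0
P=cloud(s)[m];P=P[(P[:,2]>.15)&(P[:,2]<.182)];w,V=np.linalg.eigh(np.cov(P[:,:2].T));print(len(P),P.mean(0),np.degrees(np.arctan2(V[1,1],V[0,1])),np.sqrt(w))
E
```

```text
pin [0.66162781 0.06412444 0.187     ] wing -162.2 -157.0 tab -76.9 r 0.0314623928241722
193 [0.66308408 0.06209471 0.1672959 ] -163.24049693869125 [0.00149733 0.01301677]
```

```bash
python3 -m inch '{"dp":[[-0.003,0,0],[-0.003,0,0.03],[-0.003,0,0.06],[-0.003,0,0.072],[-0.003,0,0.072]],"spin":[0,0,0,0,0]}' >/dev/null;  python3 w.py .6235 -.0826 .154
python3 -m inch '{"dp":[[0,0,0],[0,0,0],[0,0,0],[0,0,0],[0,0,0],[0,0,0],[0,0,0],[0,0,0]],"spin":[0,0,0,0,0,0,0,0]}' -1 21 >/dev/null
python3 w.py .6235 -.0826 .154
```

```text
t 11.72 p [ 0.6234 -0.0826  0.1541] yang 85.63 z [-0.001  0.    -1.   ] Tz [ 0.055 -0.158 -0.054] F [-0.3 -0.   0.5] w 0.5 g 0.0 q6 -1.736 eff6 0.004
dp to target [-0.0001  0.      0.0001]
t 12.72 p [ 0.624  -0.0825  0.1551] yang 85.65 z [ 0.001  0.    -1.   ] Tz [ 0.506 -0.028 -0.047] F [-0.6  1.3  5. ] w 0.112 g 21.0 q6 -1.737 eff6 -0.005
dp to target [ 0.0005 -0.0001  0.0011]
```

```bash
q(){ python3 w.py | sed 's/ z \[.*Tz/ Tz/'; }
for i in 1 2 3 4 5 6 7 8 9 10 11 12; do python3 -m inch '{"dp":[[0,0,0],[0,0,0]],"spin":[3,6]}' >/dev/null; q; done
```

```text
t 12.97 p [ 0.624  -0.0825  0.1551] yang 79.55 Tz [ 0.483 -0.036 -0.007] F [-0.1  2.3  5.5] w 0.116 g 21.0 q6 -1.63 eff6 -0.539
t 13.22 p [ 0.624  -0.0824  0.1551] yang 73.55 Tz [ 0.5   -0.037 -0.005] F [-0.3  2.3  6.1] w 0.114 g 21.0 q6 -1.525 eff6 -0.533
t 13.47 p [ 0.6239 -0.0824  0.1551] yang 67.55 Tz [ 0.53  -0.051  0.028] F [-0.7  3.6  4.9] w 0.114 g 21.0 q6 -1.421 eff6 -0.533
t 13.72 p [ 0.624  -0.0824  0.1551] yang 61.55 Tz [ 0.483 -0.049  0.044] F [-0.4  2.1  4.9] w 0.111 g 21.0 q6 -1.316 eff6 -0.533
t 13.97 p [ 0.624  -0.0824  0.1551] yang 55.55 Tz [ 0.46 -0.06  0.05] F [-0.4  3.   5.1] w 0.112 g 21.0 q6 -1.211 eff6 -0.533
t 14.22 p [ 0.624  -0.0823  0.1551] yang 49.55 Tz [ 0.491 -0.062 -0.017] F [0.2 2.9 5.2] w 0.113 g 21.0 q6 -1.107 eff6 -0.533
t 14.47 p [ 0.6241 -0.0823  0.1551] yang 43.58 Tz [ 0.46  -0.113  0.369] F [1.  2.7 5. ] w 0.114 g 21.1 q6 -1.002 eff6 -0.172
t 14.72 p [ 0.6241 -0.0823  0.1551] yang 37.59 Tz [ 0.53  -0.107  0.349] F [0.1 3.8 5.7] w 0.114 g 21.1 q6 -0.898 eff6 -0.201
t 14.97 p [ 0.6241 -0.0822  0.1551] yang 31.59 Tz [ 0.553 -0.109  0.355] F [0.1 2.9 4.3] w 0.11 g 21.1 q6 -0.793 eff6 -0.2
t 15.22 p [ 0.6241 -0.0822  0.1551] yang 25.59 Tz [ 0.529 -0.119  0.337] F [0.3 2.9 5.5] w 0.114 g 21.1 q6 -0.688 eff6 -0.2
t 15.47 p [ 0.6242 -0.0822  0.1551] yang 19.59 Tz [ 0.566 -0.117  0.358] F [0.5 2.7 4.7] w 0.115 g 21.1 q6 -0.583 eff6 -0.2
t 15.72 p [ 0.6243 -0.0822  0.1551] yang 13.59 Tz [ 0.586 -0.132  0.325] F [-0.8  3.6  5.6] w 0.112 g 21.1 q6 -0.479 eff6 -0.201
```

```bash
python3 -m inch '{"dp":[[0,0,0],[0,0,0],[0,0,0],[0,0,0],[0,0,0],[0,0,0],[0,0,0],[0,0,0],[0,0,0],[0,0,0],[0,0,0],[0,0,0]],"spin":[6,12,18,24,30,36,42,48,54,57,57,57]}' >/dev/null; python3 w.py
python3 -m inch '{"dp":[[0,0,0],[0,0,0],[0,0,0],[0,0,0],[0,0,-0.03],[0,0,-0.07],[0,0,-0.07]],"spin":[0,0,0,0,0,0,0]}' 0 >/dev/null; python3 w.py .5148 .0233 .22
```

```text
t 17.23 p [ 0.6246 -0.0823  0.1551] yang -43.28 z [ 0.002  0.001 -1.   ] Tz [ 0.753 -0.449  0.258] F [2.6 4.  5.4] w 0.11 g 21.0 q6 0.514 eff6 0.276
t 18.1 p [ 0.626  -0.0834  0.2282] yang -43.35 z [ 0.006 -0.002 -1.   ] Tz [-0.07  -0.046  0.008] F [ 0.9 -0.3  0.1] w 0.501 g 0.0 q6 0.515 eff6 -0.002
dp to target [ 0.0012 -0.1541  0.0073]
```

```bash
python3 -m inch '{"dp":[[0,-0.04,0],[0,-0.08,0],[0.001,-0.12,0],[0.001,-0.154,0],[0.001,-0.154,0],[0.001,-0.154,0],[0.001,-0.154,0],[0.001,-0.154,0],[0.001,-0.154,0],[0.001,-0.154,0]],"spin":[-10,-20,-30,-40,-50,-60,-69,-69,-69,-69]}' >/dev/null;  python3 w.py .5148 .0233 .154
python3 - <<'E'
from h import *
from station import env
s=env.snapshot("scene");m=masks(s)["yellow"];m[:165]=0;m[265:]=0;m[:,:290]=0;m[:,340:]=0
P=cloud(s)[m];P=P[(P[:,2]>.15)&(P[:,2]<.19)];print(len(P),P.mean(0));P=P[np.hypot(P[:,0]-.6235,P[:,1]+.0826)<.03];w,V=np.linalg.eigh(np.cov(P[:,:2].T));print(len(P),np.degrees(np.arctan2(V[1,1],V[0,1])),np.sqrt(w))
a=env.snapshot("top")["img"][75:235,235:395];b=s["img"][165:265,285:400]
f=lambda i:cv2.resize(i,(400,400),interpolation=cv2.INTER_CUBIC)
cv2.imwrite("pics/c3.png",np.hstack([f(a),f(b)])[:,:,::-1])
E
```

```text
t 19.35 p [0.5123 0.0237 0.2245] yang 25.54 z [-0.  0. -1.] Tz [ 0.005 -0.108  0.   ] F [ 0.2 -0.3 -0.1] w 0.498 g 0.0 q6 -0.534 eff6 0.027
dp to target [-0.0014  0.0021  0.0705]
119 [ 0.62547156 -0.0813628   0.17517277]
117 47.975992440630066 [0.00271058 0.01258182]
```

View pics/c3.png

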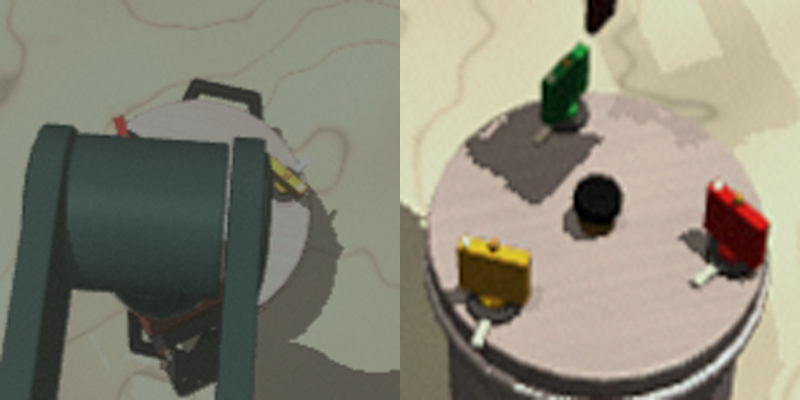

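Yellow wing: dot (465,243), pin (493,246), tab tip (480,341), square across the tab by eye. I'll check the number and descend on green.

```bash
python3 ang.py 465 243 493 246 480 341 .6235 -.0826
python3 -m inch '{"dp":[[-0.001,0.002,0],[-0.001,0.002,0.03],[-0.001,0.002,0.06],[-0.001,0.002,0.07],[-0.001,0.002,0.07]],"spin":[0,0,0,0,0]}' >/dev/null;  python3 w.py .5148 .0233 .154
python3 -m inch '{"dp":[[0,0,0],[0,0,0],[0,0,0],[0,0,0],[0,0,0],[0,0,0],[0,0,0],[0,0,0]],"spin":[0,0,0,0,0,0,0,0]}' -1 21 >/dev/null
python3 w.py .5148 .0233 .154
```

```text
pin [ 0.62624853 -0.08393279  0.187     ] wing -135.0 -125.1 tab -41.2 r 0.030487250990270037
t 20.07 p [0.5145 0.0237 0.1544] yang 25.64 z [-0.001  0.    -1.   ] Tz [-0.046 -0.101 -0.001] F [ 0.5 -0.6 -0.4] w 0.501 g 0.0 q6 -0.536 eff6 0.002
dp to target [-0.0005  0.0001  0.0004]
t 21.07 p [0.5142 0.0234 0.1551] yang 25.66 z [-0.001 -0.    -1.   ] Tz [-0.32   0.341 -0.041] F [-3.4 -2.4  5.9] w 0.11 g 21.0 q6 -0.536 eff6 -0.003
dp to target [-0.0003  0.0005  0.0011]
```

Yellow: 92° between wing and tab, good. Now green.

```bash
q(){ python3 w.py | sed 's/ z \[.*Tz/ Tz/'; }
for i in 1 2 3 4 5 6 7 8 9 10 11 12; do python3 -m inch '{"dp":[[0,0,0],[0,0,0]],"spin":[3,6]}' >/dev/null; q; done
```

```text
t 21.32 p [0.5142 0.0234 0.1551] yang 19.56 Tz [-0.301  0.384  0.047] F [-2.4 -1.   5.4] w 0.115 g 21.0 q6 -0.43 eff6 -0.541
t 21.57 p [0.5143 0.0234 0.1551] yang 13.56 Tz [-0.294  0.389  0.022] F [-3.  -1.5  5.4] w 0.108 g 21.0 q6 -0.325 eff6 -0.535
t 21.82 p [0.5143 0.0234 0.1551] yang 7.56 Tz [-0.316  0.392  0.002] F [-3.1 -0.7  4.7] w 0.114 g 21.0 q6 -0.22 eff6 -0.535
t 22.07 p [0.5144 0.0234 0.1551] yang 1.56 Tz [-0.315  0.342  0.011] F [-3.2 -1.8  6. ] w 0.109 g 21.0 q6 -0.115 eff6 -0.535
t 22.32 p [0.5144 0.0234 0.1551] yang -4.44 Tz [-0.302  0.319  0.094] F [-3.1 -2.3  5.1] w 0.116 g 21.0 q6 -0.011 eff6 -0.535
t 22.57 p [0.5145 0.0234 0.1551] yang -10.44 Tz [-0.269  0.334  0.016] F [-2.  -1.1  5.3] w 0.115 g 21.0 q6 0.094 eff6 -0.535
t 22.82 p [0.5145 0.0234 0.1551] yang -16.44 Tz [-0.262  0.295 -0.016] F [-2.7 -1.6  4.6] w 0.11 g 21.0 q6 0.199 eff6 -0.535
t 23.07 p [0.5146 0.0234 0.1551] yang -22.44 Tz [-0.339  0.363  0.025] F [-1.9 -1.5  4.6] w 0.112 g 21.0 q6 0.304 eff6 -0.535
t 23.32 p [0.5146 0.0233 0.1551] yang -28.44 Tz [-0.391  0.355  0.05 ] F [-1.1 -2.   4.5] w 0.113 g 21.0 q6 0.408 eff6 -0.534
t 23.57 p [0.5146 0.0233 0.1551] yang -34.44 Tz [-0.306  0.34   0.038] F [-0.6 -1.4  4.7] w 0.114 g 21.0 q6 0.513 eff6 -0.534
t 23.82 p [0.5146 0.0233 0.1551] yang -40.4 Tz [-0.315  0.286  0.352] F [-1.2 -2.4  4.4] w 0.116 g 21.1 q6 0.617 eff6 -0.199
t 24.07 p [0.5146 0.0233 0.1551] yang -46.4 Tz [-0.383  0.278  0.372] F [-1.8 -1.7  4.6] w 0.112 g 21.1 q6 0.722 eff6 -0.201
```

```bash
python3 -m inch '{"dp":[[0,0,0],[0,0,0],[0,0,0],[0,0,0],[0,0,0],[0,0,0],[0,0,0],[0,0,0],[0,0,0],[0,0,0],[0,0,0],[0,0,0]],"spin":[8,16,24,32,40,48,56,64,72,80.5,80.5,80.5]}' >/dev/null; python3 w.py
python3 -m inch '{"dp":[[0,0,0],[0,0,0],[0,0,0],[0,0,0],[0,0,-0.03],[0,0,-0.07],[0,0,-0.12],[0,0,-0.15],[0,0,-0.15],[0,0,-0.15]],"spin":[0,0,0,0,0,0,0,0,0,0]}' 0 >/dev/null; python3 w.py
python3 - <<'E'
from h import *
from station import env
s=env.snapshot("scene");M=masks(s);P=cloud(s)
for c,x,y in(("red",.661,.0656),("yellow",.6235,-.0826),("green",.5148,.0233)):
    q=P[M[c]&(np.hypot(P[...,0]-x,P[...,1]-y)<.03)&(P[...,2]>.15)];w,V=np.linalg.eigh(np.cov(q[:,:2].T));print(c,len(q),np.degrees(np.arctan2(V[1,1],V[0,1])),np.sqrt(w))
b=s["img"][165:265,285:400];f=lambda i:cv2.resize(i,(400,400),interpolation=cv2.INTER_CUBIC)
cv2.imwrite("pics/c4.png",np.hstack([f(b)*0,f(b)])[:,:,::-1])
E
```

```text
t 25.57 p [0.5147 0.0228 0.1551] yang -126.66 z [ 0.    -0.001 -1.   ] Tz [-0.791  0.435  0.028] F [-2.1 -5.   5.4] w 0.113 g 21.0 q6 2.123 eff6 0.001
t 26.82 p [0.5139 0.0238 0.3035] yang -126.84 z [-0.002  0.    -1.   ] Tz [ 0.088  0.004 -0.   ] F [-0.4 -0.1 -1.4] w 0.498 g 0.0 q6 2.126 eff6 -0.002
red 228 -161.79501120662948 [0.00200386 0.01283849]
yellow 125 48.811996382148195 [0.0025725  0.01198477]
green 39 142.8852622514898 [0.00312277 0.01058318]
```

View pics/c4.png

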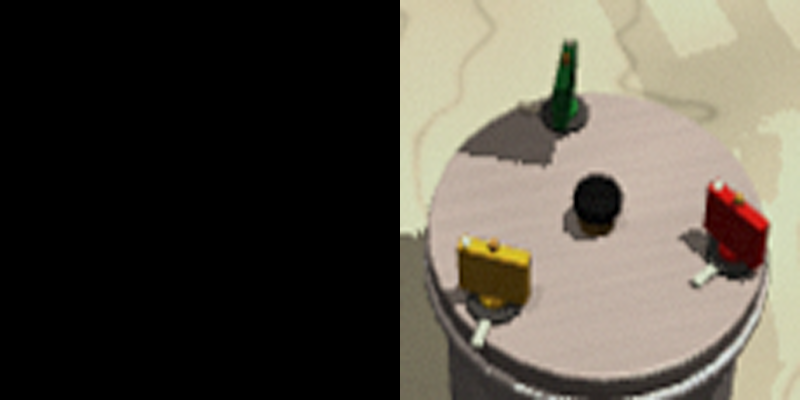

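Green: edge-on to the camera (568,80), tab tip at about (520,107), roughly square across it; numeric check.

```bash
python3 ang.py 570 43 567 58 520 107 .5148 .0233
```

```text
pin [0.51565526 0.02277622 0.187     ] wing 145.8 145.6 tab -124.9 r 0.03165692006388421
```

```bash
python3 -c "
from station import env
print(env.job_done())"
```

```text
the job is handed in; nothing more can be done
None
```

I tightened the nuts in order (red, yellow, green), each about a quarter turn past its bite: by camera the wings stand about 86°, 92° and 92° from their tabs. I handed the job in at about 27 s with the arm clear of everything; the hand-in returned no verdict.

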